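# Tap a bearing cup home in a trailer hub

### The arm

A 6-joint arm with a two-finger parallel gripper is mounted at the origin on the work surface. World frame = base frame: x ahead of the robot, y to its left, z up, the work surface at z = 0. Lengths are in m, angles in rad, forces in N, time in s.
With the tool pointing down it reaches from about 0.15 to 0.775 m from the base axis. Payload 6.1 kg.
Tool frame: the origin (TCP) lies at the centre of the arm's flange, where the gripper is bolted on; the fingertips stand 173 mm ahead of it and the grasp point (between the pads) lies 155 mm ahead of it; z points along the fingers, y is the line along which they close (so a half turn about z gives the same grasp; the last joint's range is limited). The gripper opens to 85 mm and grips with 20 to 120 N. Pads are 22 mm wide; open, the fingers measure 114 mm over their backs; the gripper's body (76 mm by 85 mm) begins 54 mm behind the grasp point. The pads swing forward as they close: fully open they stand 13 mm farther back than shut.
Start: joints at [-1.263, 0.126, -0.04, 1.405, 0, 1.571], TCP at [0.159, -0.5, 0.405] pointing down, gripper open.
Joint ranges: [-2.72, 2.72], [-0.95, 1.95], [-1.27, 1.35], [-1.78, 2.02], [-1.46, 1.47], [-3.14, 3.14]. Speed limits (rad/s): [2.39, 2.39, 3.01, 3.14, 3.14, 3.14].

### API

Orientations are given as a unit quaternion [w, x, y, z].
In Python, from station import ctrl, imaging, sign_off gives the robot as it stands. The module is installed in compiled form; this text tells all that it offers.
- The arm moves only by the tool move_arm, never from a script. Its argument "moves" is text: rows parted by semicolons, each of 5 numbers parted by spaces: the opening, from 0 (shut) to 1 (fully open), then the shift along the tool's x, y, z in parts of the range, where 1.0 means 750 mm, then the turn about the tool's z in fractions of the full range, 1 being 90 degrees. In form: claw tx ty tz turn; .... A call has exactly 10 rows; each row is the pose to reach, as a shift and turn from the pose commanded when the call began, along the tool's axes at that moment; what a row does not reach only later rows make up. A row lasts 1/8 s, in which the tool goes at most 62.5 mm and 10.7 degrees, less where a joint would pass 70% of its speed; a pose out of reach is approached as far as the arm can. Shift and turn numbers lie between -1 and 1, and a call with a number outside is refused. A call with a gripper value outside its range is refused whole. The fingers move at their own pace and stop on an object; "grip_force" is the grip in N (left out, the last holds). Time passes only in rows, so rows that repeat a pose let the fingers close, or fill a call up. It gives the time, the measured TCP pose, the force, the opening and the grip force at its end, in the units of the state.
- ctrl.observe(): the state, without advancing time (a new reading comes with each control period).
- imaging.grab_frame(name): name is "side" or "top" or "wrist"; returns the picture (384x512x3 uint8, red, green, blue); there is no depth.
- imaging.get_calibration(name): a dict with "fx", "fy", "cx", "cy" (pixels), "rvec" (rotation vector, rad) and "tvec" (3), from world to camera coordinates, as OpenCV has them. Camera axes: x right, y down, z forward; pixel columns grow to the right and rows downward; lengths in m; the calibration is good to about 2 mm. A picture is of the moment at which its call begins: read the wrist's pose just before it. get_calibration takes no time and is no camera call; for the wrist camera it gives the pose at the moment of the call.
- sign_off(): hands the job in; it is judged then, once.
The state is a dict: "time_s": time; "qpos": joint angles; "qvel": joint speeds; "joint_torque": joint torques, N m; "tool_pos": TCP position; "orientation": TCP orientation; "force": force on the tool from outside, world axes, zero at the start; "wrist_torque": the same for the moment, N m; "finger_gap": finger opening in m; "finger_force": force on a finger pad.
Only numpy, scipy, OpenCV 4.12 (cv2) and the standard library are available. Lean on these libraries where they do the work, as an engineer would, in place of code of your own. Each camera call takes 0.05 s, during which the arm holds its last target. There are 200 camera calls.

### The job

Take the drift out of its wooden block and, pressing or tapping gently with its tip at opposite sides of the rim in turn, drive the steel bearing cup squarely down the bore of the red trailer hub until you feel it come up solid on the shoulder, fully home (how deep that lies is not known exactly); never let it cock over, and do not push on it with the fingers. Then stand the drift back in its block and let go, leaving everything else on the bench alone.

Things in the scene. Friction and masses are not known exactly. Their poses are not given: they have to be found in the camera images.
- hub: Red steel trailer hub, fixed upright on a 170 mm square plywood base; origin at the centre of the base's underside on the bench, z up along the bore axis. Barrel 96 mm across, its flat top face 83 mm above the bench, with a round bore 69 mm across. Round it a flange 152 mm across with five short studs, up to 52 mm high.
- hub_face (a point): Centre of the bore's mouth, level with the hub's top face, 83 mm above the bench. Somewhere 18 to 28 mm below it lies the shoulder that the cup's underside must rest on: an unknown spacer lies under it, so the depth must be felt. Where the pressed side of the cup lands on it, the resistance turns from about 9 N to hard at once. Home, the rim is 2 to 12 mm below the face.
- cup: Bright steel ring, outside 68, inside 44, height 16 mm, started in the bore by hand, up to 2.5 degrees crooked; 4 to 18 mm of travel remain. Origin at the centre of its underside, z its own axis (vertical when square). Tight: it stays where it is left. Tilted beyond about 4.5 degrees (0.08 rad) it is cocked and spoilt. Cup and hub bear at most 30 N, knocks included: press slower than 15 mm/s.
- cup_rim (a point): Centre of the cup's top rim, 16 mm above its origin; at first 2 to 6 mm above the hub face. Press 27 mm from this axis (the 8 mm tip then clears the bore by 3.5 mm). About 9 N, at any depth, moves the pressed side down while the far side stays, tilting the cup 1 degree per mm; pressing on the far side then squares it.
- drift: Brass drift standing tip down in its wooden block; origin at the centre of its flat tip, z up along it. Shank 8 mm across from 0 to 70 mm, black round guard 32 mm across from 70 to 76 mm, orange round handle 16 mm across from 76 to 126 mm; 0.12 kg. In the block the guard rests on the block's top, so its tip is 10 mm above the bench.
- drift_grip (a point): Where to take the drift: on its axis, on the orange handle, 98 mm above the tip (22 mm above the guard's upper face, so that the fingertips just clear the guard).
- stand: Fixed pale wooden block 75 x 75 x 80 mm high; origin at the centre of its underside. Vertical hole through its middle, 15 mm across, for the drift's shank.
- stand_hole (a point): Centre of the mouth of the block's hole, on its top face, 80 mm above the bench. The drift is back when its guard rests here, i.e. its tip is 70 mm below this point.
- old_cup: Bystander, to be left alone: worn, coppery-brown bearing cup lying on the bench, a ring 68 mm across and 16 mm high; not to be used; origin at its underside.
- pot: Bystander, to be left alone: dark cooking pot, 150 mm across, 90 mm high; origin at its underside.
- bowl: Bystander, to be left alone: aluminium bowl, 120 mm across, 50 mm high; origin at its underside.
- grease: Bystander, to be left alone: yellow closed tin of grease, 72 mm across, 100 mm high; origin at its underside.
- spanner: Bystander, to be left alone: spanner lying flat; origin at its underside.
- mallet: Bystander, to be left alone: hammer lying flat; origin at its underside.
- tin: Bystander, to be left alone: bare aluminium can, 66 mm across, 90 mm high; origin at its underside.
Not all that is in view belongs to the job. Leave any green look-alike of the stand alone.

How it is judged:
By the outcome, as a careful person would: the job done as asked, in the order asked, and still so for the second after the job is handed in, with the robot touching nothing.
It also fails if it takes over 72 s, if anything falls off the work surface, if the arm or the gripper's body presses on something with over 40 N, if the wrist force passes 120 N, or if a joint passes its speed limit or range.

## Working session

There is one attempt and no reset: what is moved stays moved. The work goes in short steps, Python scripts to look and compute and a tool call to move; the robot and the scene stay as the last step left them, time stands still between calls to the robot, and variables do not carry over. Pictures are saved under pics/ and viewed, at most 12 in all, crops included, and the job is handed in when it is done.

Besides the shell and the picture viewer there is one more tool, called after ">>>" as a command line: name --argument value ..., lists and objects as JSON in quotes. move_arm: Moves the arm, as the interface text tells. Its arguments: {"type":"object","properties":{"moves":{"type":"string"},"grip_force":{"type":"number"}},"required":["moves"]}

```bash
mkdir -p pics
cat > h.py <<'E'
import numpy as np, cv2
from station import ctrl, imaging, sign_off
def grab(n,f,crop=None,scale=1):
    im=imaging.grab_frame(n)[:,:,::-1].copy()
    cv2.imwrite('pics/raw_'+f,im)
    return im
def P(cal):
    R=cv2.Rodrigues(np.array(cal['rvec'],float))[0];t=np.array(cal['tvec'],float).reshape(3)
    K=np.array([[cal['fx'],0,cal['cx']],[0,cal['fy'],cal['cy']],[0,0,1]]);return K,R,t
def ray(cal,u,v):
    K,R,t=P(cal);d=R.T@np.linalg.inv(K)@np.array([u,v,1.]);return -R.T@t,d
def atz(cal,u,v,z):
    o,d=ray(cal,u,v);return o+d*(z-o[2])/d[2]
def proj(cal,p):
    K,R,t=P(cal);q=K@(R@np.array(p,float)+t);return q[:2]/q[2]
def tri(obs):
    A=np.zeros((3,3));b=np.zeros(3)
    for cal,u,v in obs:
        o,d=ray(cal,u,v);d=d/np.linalg.norm(d);M=np.eye(3)-np.outer(d,d);A+=M;b+=M@o
    return np.linalg.solve(A,b)
E
python3 - <<'E'
from h import *
s=ctrl.observe();print(s)
for n in('side','top'):
    c=imaging.get_calibration(n);print(n,c)
    im=grab(n,n+'0.png')
    cv2.imwrite(f'pics/{n}0.png',cv2.resize(im,(800,600),interpolation=cv2.INTER_CUBIC))
E
```

```text
{'time_s': 0.0, 'qpos': array([-1.26301515e+00,  1.26417622e-01, -4.06412155e-02,  1.40540158e+00,
       -9.52190974e-06,  1.57080776e+00]), 'qvel': array([ 0.00052426,  0.00222068, -0.00085807,  0.00044909,  0.00215863,
       -0.00145167]), 'joint_torque': array([-7.59380564e-04, -4.35915184e+01,  3.52924526e+01,  1.74362183e-02,
       -5.25711016e-05,  3.00107970e-06]), 'tool_pos': array([ 0.15900505, -0.50020415,  0.4038933 ]), 'orientation': array([-8.21480937e-04,  9.88182727e-01,  1.53278196e-01, -1.32248394e-04]), 'force': array([0.8730272 , 0.20475883, 0.57730238]), 'wrist_torque': array([4.04743217e-03, 4.05834844e-04, 1.18124966e-05]), 'finger_force': 0.0, 'finger_gap': 0.08494750441400413}
side {'fx': 381.0937085625667, 'fy': 381.0937085625667, 'cx': 255.41611589029833, 'cy': 193.80933721252552, 'rvec': array([ 1.98545016, -0.67413426,  0.3857566 ]), 'tvec': array([-0.50932579,  0.23845293,  1.18716592])}
top {'fx': 396.84324434211885, 'fy': 396.84324434211885, 'cx': 258.7645867105361, 'cy': 193.44727025377352, 'rvec': array([ 2.15805817, -2.21406584,  0.08912268]), 'tvec': array([-0.06980607,  0.57123886,  1.18951067])}
```

View pics/side0.png

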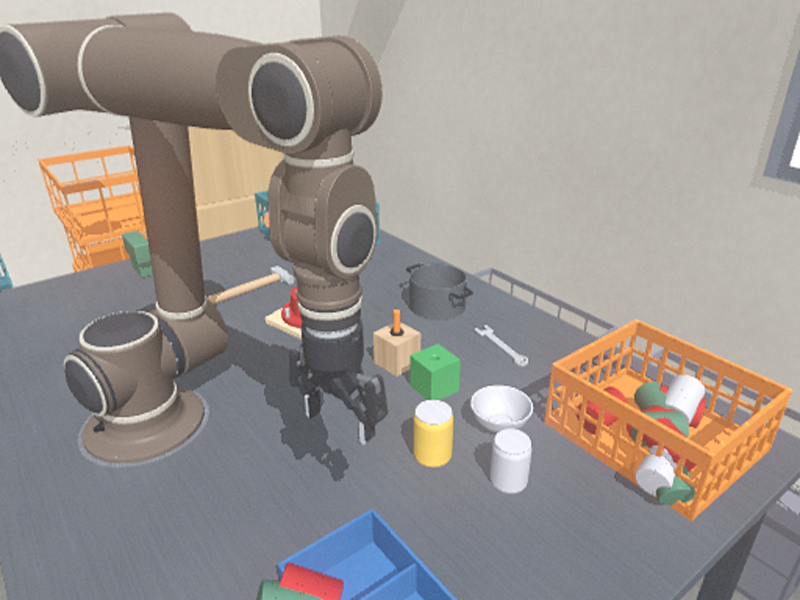

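View pics/top0.png

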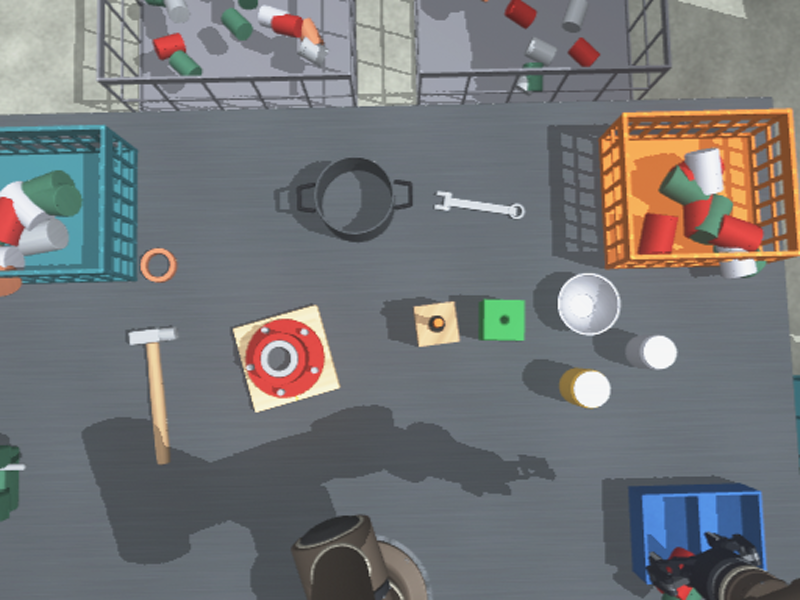

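Top view: the pale block with the orange handle is at (437,323), and the green look-alike without a drift is at (504,320). The pale one fits. The red hub with the steel cup is at (280,358), and the coppery old cup is at (158,265). Side view: the drift is at (397,322), and the hub is partly hidden at (290,310). Next I'll confirm in an enlarged crop.

Run:
```python
from h import *
ct=imaging.get_calibration('top');cs=imaging.get_calibration('side')
k=.64
print('stand', atz(ct,437*k,323*k,.136),'hub',atz(ct,280*k,358*k,.083))
print('tri drift top', tri([(ct,437*k,322*k),(cs,396.5*k,311*k)]))
a=cv2.imread('pics/raw_top0.png');b=cv2.imread('pics/raw_side0.png')
A=cv2.resize(a[180:270,140:300],(800,450),interpolation=cv2.INTER_CUBIC)
B=cv2.resize(b[190:260,170:300],None,fx=3,fy=3,interpolation=cv2.INTER_CUBIC)
B=B[60:210,150:390] 
out=np.zeros((600,800,3),np.uint8);out[:450]=A;out[450:450+B.shape[0],:B.shape[1]]=B
cv2.imwrite('pics/crop1.png',out)
```

```text
stand [ 0.52252832 -0.14026395  0.136     ] hub [0.46767536 0.1473226  0.083     ]
tri drift top [ 0.52534301 -0.14109784  0.13403278]
```

View pics/crop1.png

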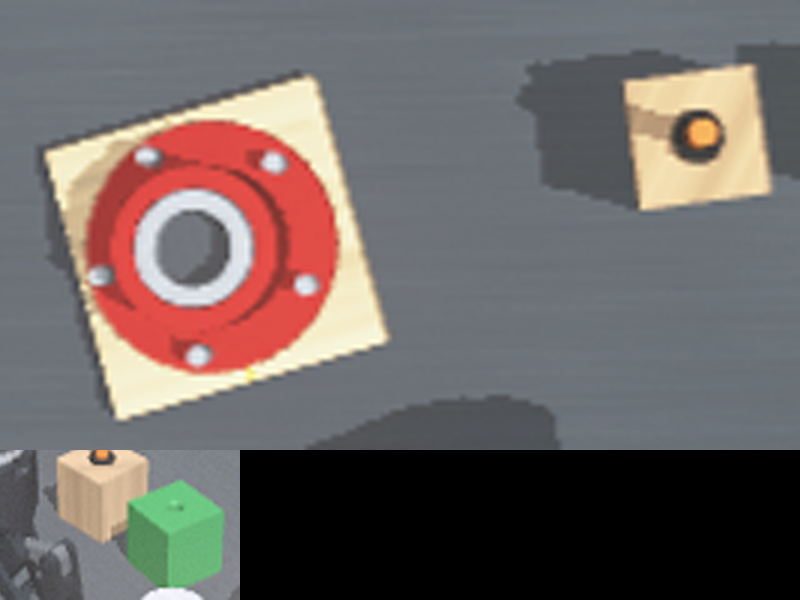

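```bash
cat >> h.py <<'E'
def Rt(q):
    from scipy.spatial.transform import Rotation as S
    return S.from_quat([q[1],q[2],q[3],q[0]]).as_matrix()
def togo(tgt,grasp=True):
    s=ctrl.observe();R=Rt(s['orientation']);p=s['tool_pos']+R[:,2]*.155
    return R.T@(np.array(tgt)-p)*1000
E
python3 - <<'E'
from h import *
ct=imaging.get_calibration('top');cs=imaging.get_calibration('side');s=ctrl.observe();R=Rt(s['orientation']);print(R.round(3))
print('drift',atz(ct,279.9,206.1,.136),'hub',atz(ct,178.1,229.1,.087))
print('go',togo([.505,-.14,.24]))
w=imaging.get_calibration('wrist');K,Rw,t=P(w);c=-Rw.T@t
print('cam in tool',R.T@(c-s['tool_pos']),'cam R in tool\n',(R.T@Rw.T).round(3),w['fx'])
E
```

```text
[[ 0.953  0.303 -0.   ]
 [ 0.303 -0.953  0.001]
 [-0.    -0.001 -1.   ]]
drift [ 0.52422207 -0.14092145  0.136     ] hub [0.46785196 0.14969097 0.087     ]
go [ 438.85255374 -238.25349263    9.33132219]
cam in tool [ 0.06707236 -0.00078783  0.02954511] cam R in tool
 [[-0.001 -0.965 -0.262]
 [ 1.    -0.001  0.001]
 [-0.002 -0.262  0.965]] 283.3558468893291
```

The manual's scale: shifts go in shares of 750 mm and turns go in shares of 90 degrees. Converting my numbers, 457 mm is 0.6093, 440 mm is 0.5867, -72.4 degrees is -0.8044.

>>> move_arm --moves "1 0.04 -0.02 0 -0.0556; 1 0.1067 -0.0533 0 -0.1556; 1 0.18 -0.0907 0 -0.2667; 1 0.2533 -0.128 0 -0.3778; 1 0.3267 -0.1653 0 -0.4889; 1 0.4 -0.2027 0 -0.6; 1 0.4733 -0.24 0 -0.7111; 1 0.54 -0.2733 0 -0.8044; 1 0.5867 -0.2973 0 -0.8044; 1 0.6093 -0.3087 0 -0.8044" --grip_force 80

```text
time_s: 1.35
tool_pos: [0.5256, -0.1397, 0.404]
orientation: [-0.001, 0.706, 0.708, -0.0]
force: [-0.3, 0.1, 0.1]
finger_gap: 0.0852
finger_force: 0.0
```

Run:
```python
from h import *
import json
s=ctrl.observe();print(s['time_s'],s['tool_pos'],s['force'],s['qvel'].round(3)); print(Rt(s['orientation']).round(3))
c=imaging.get_calibration('wrist');im=grab('wrist','w1.png')
c2=imaging.get_calibration('side');im2=grab('side','s1.png')
np.savez('w1.npz',**c)
A=cv2.resize(im,None,fx=1.15,fy=1.15,interpolation=cv2.INTER_CUBIC)
o=np.zeros((600,800,3),np.uint8);o[:A.shape[0],:A.shape[1]]=A
B=cv2.resize(im2[170:250,130:300],None,fx=3.4,fy=2,interpolation=cv2.INTER_CUBIC);o[440:600,:578]=B[:160]
cv2.imwrite('pics/w1.png',o)
print(proj(c,[.524,-.141,.136]),proj(c,[.524,-.141,.08]))
```

```text
1.35 [ 0.5255924  -0.13966355  0.40395152] [-0.34568719  0.06005679  0.11482754] [ 0.214  0.133  0.162  0.032 -0.01   0.234]
[[-0.003  1.    -0.001]
 [ 1.     0.003  0.   ]
 [ 0.    -0.001 -1.   ]]
[248.93765081 191.10902994] [249.35390157 176.58579005]
```

View pics/w1.png

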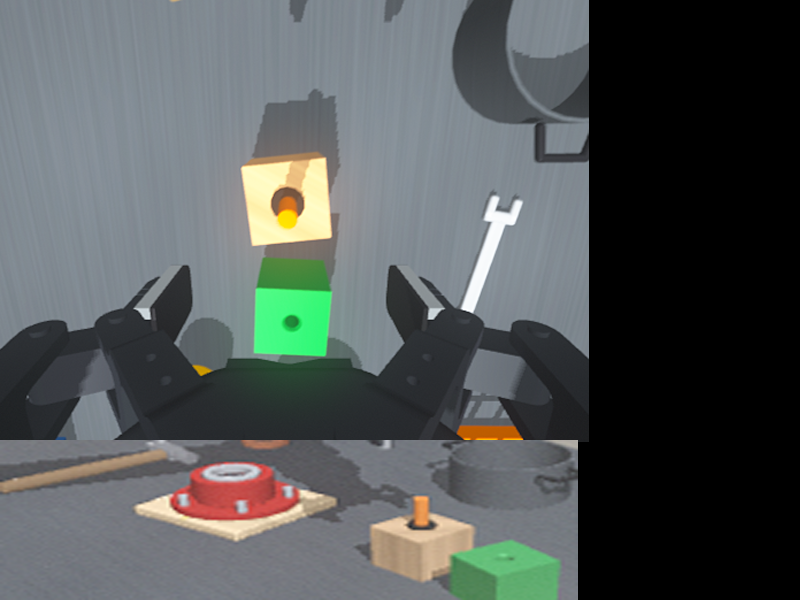

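The wrist view shows the handle top at wrist pixel (250,190.4) and the guard at (249.6,176.5), which matches the prediction. In the unobstructed side view the drift top is at (253.8,199) and the cup centre at (198.8,186).

Run:
```python
from h import *
ct=imaging.get_calibration('top');cs=imaging.get_calibration('side');w=dict(np.load('w1.npz'))
print('drift',tri([(ct,279.9,206.1),(cs,253.4,198.6),(w,249.6,190.2)]),tri([(ct,279.9,206.1),(w,249.6,190.2)]))
print('cup',tri([(ct,178.1,229.1),(cs,198.5,185.7)]), proj(cs,[.468,.1495,.086]))
print(atz(w,249.6,190.2,.136),atz(w,249.2,176.2,.086))
print(togo([.5243,-.141,.108]))
```

```text
drift [ 0.52469952 -0.14077435  0.13575395] [ 0.5244649  -0.14115316  0.13246973]
cup [0.46974484 0.14902675 0.08439922] [197.44222379 185.40311784]
[ 0.52457915 -0.14017117  0.136     ] [ 0.52387709 -0.1391891   0.086     ]
[ -0.73834586  -0.66698555 141.00645034]
```

Scaled: 140 mm is 0.1867, 135 mm is 0.18.

>>> move_arm --moves "1 0 0 0.02 0; 1 0 -0.0007 0.0467 0; 1 0 -0.0007 0.0733 0; 1 0 -0.0007 0.1 0; 1 0 -0.0007 0.1267 0; 1 0 -0.0007 0.1493 0; 1 0 -0.0007 0.168 0; 1 0 -0.0007 0.18 0; 1 0 -0.0007 0.1867 0; 1 0 -0.0007 0.1867 0"

```text
time_s: 2.7
tool_pos: [0.524, -0.1412, 0.2647]
orientation: [0.0, 0.707, 0.707, -0.0]
force: [-0.1, -0.1, 0.3]
finger_gap: 0.0857
finger_force: 0.0
```

Run:
```python
from h import *
print(togo([.5243,-.1405,.108]),ctrl.observe()['qvel'].round(3))
```

```text
[0.71961778 0.30762077 1.67260314] [ 0.    -0.005  0.012  0.008  0.    -0.001]
```

Scaled: 1 mm is 0.0013, 0.7 mm is 0.0009.

>>> move_arm --moves "1 0.0009 0.0004 0.0013 0; 0.6 0.0009 0.0004 0.0013 0; 0.3 0.0009 0.0004 0.0013 0; 0 0.0009 0.0004 0.0013 0; 0 0.0009 0.0004 0.0013 0; 0 0.0009 0.0004 0.0013 0; 0 0.0009 0.0004 0.0013 0; 0 0.0009 0.0004 0.0013 0; 0 0.0009 0.0004 0.0013 0; 0 0.0009 0.0004 0.0013 0" --grip_force 90

```text
time_s: 3.95
tool_pos: [0.5243, -0.1406, 0.2639]
orientation: [0.0, 0.707, 0.707, 0.0]
force: [-1.0, -0.2, 3.6]
finger_gap: 0.0142
finger_force: 87.6
```

Scaled: 280 mm is 0.3733, -110 mm is -0.1467.

>>> move_arm --moves "0 0 0 -0.0107 0; 0 0 0 -0.04 0; 0 0 0 -0.08 0; 0 0 0 -0.12 0; 0 0.0267 -0.0053 -0.1467 0; 0 0.0933 -0.0173 -0.1533 0; 0 0.1733 -0.0333 -0.1533 0; 0 0.2533 -0.0493 -0.1533 0; 0 0.3333 -0.064 -0.1533 0; 0 0.3733 -0.072 -0.1533 0"

```text
time_s: 5.2
tool_pos: [0.4691, 0.1419, 0.3788]
orientation: [-0.0, 0.706, 0.708, -0.0]
force: [-0.3, -0.8, -2.1]
finger_gap: 0.0138
finger_force: 87.8
```

Scaled: 10 mm is 0.0133, -1.5 mm is -0.002.

>>> move_arm --moves "0 0.0133 -0.002 0 0; 0 0.0133 -0.002 0 0; 0 0.0133 -0.002 0 0; 0 0.0133 -0.002 0 0; 0 0.0133 -0.002 0 0; 0 0.0133 -0.002 0 0; 0 0.0133 -0.002 0 0; 0 0.0133 -0.002 0 0; 0 0.0133 -0.002 0 0; 0 0.0133 -0.002 0 0"

```text
time_s: 6.45
tool_pos: [0.4685, 0.1495, 0.3787]
orientation: [0.0, 0.707, 0.707, -0.0]
force: [-0.6, -0.9, -0.8]
finger_gap: 0.0142
finger_force: 87.8
```

Run:
```python
from h import *
s=ctrl.observe();print(s['time_s'],s['tool_pos'],s['force'],s['qvel'].round(3),s['finger_gap'])
p=s['tool_pos']
c=imaging.get_calibration('wrist');im=grab('wrist','w2.png')
im2=grab('top','t2.png');im3=grab('side','s2.png')
np.savez('w2.npz',**c)
x,y=proj(c,[.4685,.1495,.086]).astype(int);print(x,y)
x0=max(0,x-80);y0=max(0,y-75)
A=cv2.resize(im[y0:y0+150,x0:x0+160],(640,600),interpolation=cv2.INTER_CUBIC)
o=np.zeros((600,800,3),np.uint8);o[:,:640]=A
B=im3[100:250,178:218];o[:,640:800]=cv2.resize(B,(160,600),interpolation=cv2.INTER_CUBIC)
print(x0,y0)
print('tip pred',proj(c,[p[0],p[1],p[2]-.2539]),proj(imaging.get_calibration('side'),[p[0],p[1],p[2]-.2539]))
cv2.imwrite('pics/w2.png',o)
```

```text
6.45 [0.46853682 0.14947318 0.37869927] [-0.60568643 -0.85937092 -0.778734  ] [ 0.002  0.001 -0.     0.     0.    -0.   ] 0.014197014546155568
250 182
170 107
tip pred [250.35014507 194.19465139] [196.738181   176.49580654]
```

View pics/w2.png

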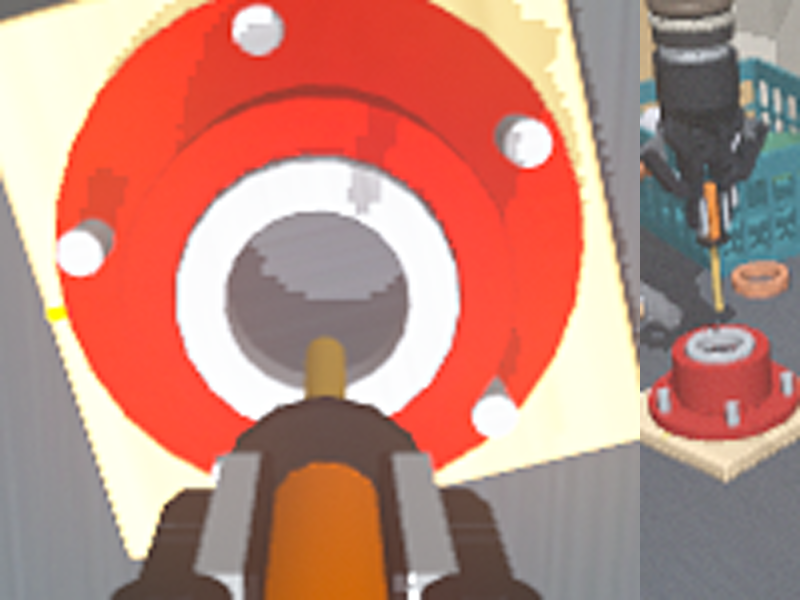

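The wrist crop shows the cup ring with its outer left and right edges at x=175/460 (wrist column 249.4) and its top edge at 155. The inner edge runs from 211 to 388. The drift tip is at (325,338), slightly right (+x) of the cup axis.

Run:
```python
from h import *
from scipy.optimize import least_squares
c=dict(np.load('w2.npz'));p=ctrl.observe()['tool_pos'];tz=p[2]-.2539
U=lambda x,y:(170+x/4-.5,107+y/4-.5)
print('tip pred far edge',proj(c,[p[0],p[1]-.004,tz]),'seen',U(325,338))
# cup ellipse: extrema of projected circles
def ext(x,y,z,r):
    a=np.linspace(0,2*np.pi,360);q=np.array([proj(c,[x+r*np.cos(t),y+r*np.sin(t),z]) for t in a]);return q[:,0].min(),q[:,0].max(),q[:,1].min(),q[:,1].max()
l,t=U(175,155);r_,_=U(460,0);li,ti=U(226,211);ri,bi=U(409,388)
def f(v):
    e=ext(*v,.034);i=ext(*v,.022);return [e[0]-l,e[1]-r_,e[2]-t,i[0]-li,i[1]-ri,i[2]-ti,i[3]-bi]
s=least_squares(f,[.468,.1495,.087],diff_step=1e-4);print(s.x,np.round(s.fun,2))
for z in (.085,.088):
    s=least_squares(lambda v:f([v[0],v[1],z]),[.468,.1495],diff_step=1e-4);print(z,s.x,np.round(s.fun,2))
```

```text
tip pred far edge [250.36871253 198.81217242] seen (250.75, 191.0)
[0.46705901 0.15067661 0.08685221] [-0.02  0.02  0.57 -0.18  0.18 -0.54 -0.05]
0.085 [0.46704546 0.15031306] [ 0.23 -0.23  0.72 -0.02  0.02 -0.48 -0.3 ]
0.088 [0.46706746 0.15090177] [-0.17  0.17  0.48 -0.28  0.28 -0.57  0.11]
```

Scaled: 33 mm is 0.044, -1.6 mm is -0.0021.

>>> move_arm --moves "0 0.02 -0.0021 0 0; 0 0.0387 -0.0021 0.0053 0; 0 0.0387 -0.0021 0.016 0; 0 0.0387 -0.0021 0.0267 0; 0 0.0387 -0.0021 0.0347 0; 0 0.0387 -0.0021 0.04 0; 0 0.0387 -0.0021 0.0427 0; 0 0.0387 -0.0021 0.044 0; 0 0.0387 -0.0021 0.044 0; 0 0.0387 -0.0021 0.044 0"

```text
time_s: 7.85
tool_pos: [0.467, 0.1784, 0.3459]
orientation: [0.0, 0.707, 0.707, 0.0]
force: [0.2, 1.0, -0.5]
finger_gap: 0.0137
finger_force: 87.8
```

Run:
```python
from h import *
s=ctrl.observe();p=s['tool_pos'];print(p,s['force'],'tip z',p[2]-.2539)
c=imaging.get_calibration('wrist');im=grab('wrist','w3.png')
x,y=proj(c,[p[0],p[1]-.027,.086]).astype(int);x0=x-70;y0=y-85
print(x0,y0)
cv2.imwrite('pics/w3.png',cv2.resize(im[y0:y0+120,x0:x0+140],(700,600),interpolation=cv2.INTER_CUBIC))
```

```text
[0.46699734 0.17842895 0.34590065] [ 0.24533136  0.95183782 -0.49230267] tip z 0.09200064836498689
180 136
```

View pics/w3.png

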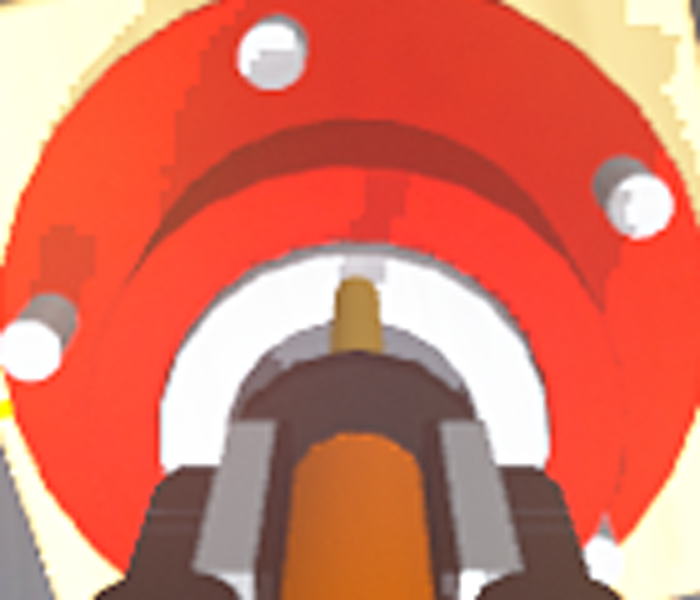

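The tip edge is at (357,277) over the ring, which runs from 250 to 322, with centre column about 355. It is well placed in the middle of the +y rim, so I'll feel for contact.

>>> move_arm --moves "0 0 0 0.0004 0; 0 0 0 0.0008 0; 0 0 0 0.0012 0; 0 0 0 0.0016 0; 0 0 0 0.002 0; 0 0 0 0.0024 0; 0 0 0 0.0028 0; 0 0 0 0.0031 0; 0 0 0 0.0033 0; 0 0 0 0.0033 0"

```text
time_s: 9.15
tool_pos: [0.4669, 0.1784, 0.3432]
orientation: [-0.0, 0.707, 0.707, -0.0]
force: [0.7, 0.6, -1.2]
finger_gap: 0.0143
finger_force: 87.8
```

Scaled: 1 mm is 0.0013, 0.8 mm is 0.0011.

>>> move_arm --moves "0 0 0 0.0003 0; 0 0 0 0.0005 0; 0 0 0 0.0008 0; 0 0 0 0.0011 0; 0 0 0 0.0013 0; 0 0 0 0.0013 0; 0 0 0 0.0013 0; 0 0 0 0.0013 0; 0 0 0 0.0013 0; 0 0 0 0.0013 0"

```text
time_s: 10.4
tool_pos: [0.4669, 0.1784, 0.3422]
orientation: [-0.0, 0.707, 0.707, 0.0]
force: [0.3, -0.9, -0.1]
finger_gap: 0.0141
finger_force: 87.8
```

Scaled: 1.2 mm is 0.0016, 1 mm is 0.0013.

>>> move_arm --moves "0 0 0 0.0003 0; 0 0 0 0.0005 0; 0 0 0 0.0008 0; 0 0 0 0.0011 0; 0 0 0 0.0013 0; 0 0 0 0.0016 0; 0 0 0 0.0016 0; 0 0 0 0.0016 0; 0 0 0 0.0016 0; 0 0 0 0.0016 0"

```text
time_s: 11.65
tool_pos: [0.467, 0.1784, 0.341]
orientation: [0.0, 0.707, 0.707, 0.0]
force: [0.1, 0.2, -0.9]
finger_gap: 0.0142
finger_force: 87.8
```

Scaled: -54 mm is -0.072, -3.5 mm is -0.0047.

>>> move_arm --moves "0 0 0 -0.0067 0; 0 -0.04 0 -0.0067 0; 0 -0.072 0 -0.0067 0; 0 -0.072 0 -0.006 0; 0 -0.072 0 -0.0047 0; 0 -0.072 0 -0.0033 0; 0 -0.072 0 -0.002 0; 0 -0.072 0 -0.0009 0; 0 -0.072 0 0 0; 0 -0.072 0 0 0"

```text
time_s: 12.9
tool_pos: [0.4669, 0.1245, 0.3411]
orientation: [-0.0, 0.707, 0.707, 0.0]
force: [0.1, 0.4, -0.4]
finger_gap: 0.014
finger_force: 87.7
```

Scaled: 1.2 mm is 0.0016, 0.9 mm is 0.0012.

>>> move_arm --moves "0 0 0 0.0004 0; 0 0 0 0.0008 0; 0 0 0 0.0012 0; 0 0 0 0.0016 0; 0 0 0 0.0016 0; 0 0 0 0.0016 0; 0 0 0 0.0016 0; 0 0 0 0.0016 0; 0 0 0 0.0016 0; 0 0 0 0.0016 0"

```text
time_s: 14.15
tool_pos: [0.4669, 0.1244, 0.3406]
orientation: [0.0, 0.707, 0.707, 0.0]
force: [-1.6, 0.1, 7.2]
finger_gap: 0.0138
finger_force: 88.0
```

>>> move_arm --moves "0 0 0 -0.0053 0; 0 0.04 0 -0.0053 0; 0 0.072 0 -0.0053 0; 0 0.072 0 -0.004 0; 0 0.072 0 -0.0027 0; 0 0.072 0 -0.0013 0; 0 0.072 0 0 0; 0 0.072 0 0.0004 0; 0 0.072 0 0.0004 0; 0 0.072 0 0.0004 0"

```text
time_s: 15.4
tool_pos: [0.4668, 0.1779, 0.3405]
orientation: [0.0, 0.707, 0.707, 0.0]
force: [-2.6, -0.4, 6.1]
finger_gap: 0.0136
finger_force: 88.1
```

Scaled: -27 mm is -0.036, -14 mm is -0.0187.

>>> move_arm --moves "0 0 0 -0.0067 0; 0 -0.0187 0.0187 -0.0067 0; 0 -0.036 0.036 -0.0067 0; 0 -0.036 0.036 -0.0053 0; 0 -0.036 0.036 -0.004 0; 0 -0.036 0.036 -0.0029 0; 0 -0.036 0.036 -0.0019 0; 0 -0.036 0.036 -0.0009 0; 0 -0.036 0.036 -0.0004 0; 0 -0.036 0.036 -0.0004 0"

```text
time_s: 16.65
tool_pos: [0.4937, 0.1516, 0.3407]
orientation: [0.0, 0.707, 0.707, 0.0]
force: [-2.6, -0.6, 5.4]
finger_gap: 0.014
finger_force: 88.3
```

Scaled: -54 mm is -0.072, -30 mm is -0.04.

>>> move_arm --moves "0 0 0 -0.0067 0; 0 0 -0.04 -0.0067 0; 0 0 -0.072 -0.0067 0; 0 0 -0.072 -0.0053 0; 0 0 -0.072 -0.004 0; 0 0 -0.072 -0.0027 0; 0 0 -0.072 -0.0016 0; 0 0 -0.072 -0.0007 0; 0 0 -0.072 0 0; 0 0 -0.072 0 0"

```text
time_s: 17.9
tool_pos: [0.4401, 0.1514, 0.3404]
orientation: [0.0, 0.707, 0.707, 0.001]
force: [-0.2, -0.4, 5.0]
finger_gap: 0.0139
finger_force: 88.0
```

Scaled: 54 mm is 0.072, -1.2 mm is -0.0016.

>>> move_arm --moves "0 0 0 0.0013 0; 0 0 0 0.0027 0; 0 0 0 0.0027 0; 0 0 0 -0.0053 0; 0 0 0.04 -0.0053 0; 0 0 0.072 -0.004 0; 0 0 0.072 -0.0016 0; 0 0 0.072 0.0007 0; 0 0 0.072 0.0027 0; 0 0 0.072 0.0043 0"

```text
time_s: 19.15
tool_pos: [0.4942, 0.1516, 0.3387]
orientation: [0.002, 0.707, 0.707, 0.002]
force: [4.5, -0.1, 7.4]
finger_gap: 0.0141
finger_force: 88.8
```

Scaled: -54 mm is -0.072, -30 mm is -0.04.

>>> move_arm --moves "0 0 0 0 0; 0 0 0 0.0007 0; 0 0 0 0.0007 0; 0 0 0 -0.0067 0; 0 0 -0.04 -0.0067 0; 0 0 -0.072 -0.0053 0; 0 0 -0.072 -0.0029 0; 0 0 -0.072 -0.0009 0; 0 0 -0.072 0.0007 0; 0 0 -0.072 0.0007 0"

```text
time_s: 20.4
tool_pos: [0.4397, 0.1513, 0.3364]
orientation: [-0.001, 0.707, 0.707, -0.001]
force: [-4.8, 0.3, 7.0]
finger_gap: 0.0133
finger_force: 89.3
```

Run:
```python
from h import *
s=ctrl.observe();p=s['tool_pos'];print(p,s['force'],s['qvel'].round(4),s['wrist_torque'])
c=imaging.get_calibration('wrist');im=grab('wrist','w4.png')
cs=imaging.get_calibration('side');im2=grab('side','s4.png')
x,y=proj(c,[.467,.1515,.083]).astype(int);x0=x-60;y0=y-60
print(x0,y0)
A=cv2.resize(im[y0:y0+120,x0:x0+120],(600,600),interpolation=cv2.INTER_CUBIC)
B=cv2.resize(im2[120:220,180:213],(200,600),interpolation=cv2.INTER_CUBIC)
cv2.imwrite('pics/w4.png',np.hstack([A,B]))
```

```text
[0.43967989 0.15133529 0.3363922 ] [-4.76095602  0.29713336  6.98141054] [-0.0001  0.0024  0.0023 -0.0062 -0.0027  0.0001] [-0.13506987  1.36760064  0.00285407]
224 134
```

View pics/w4.png

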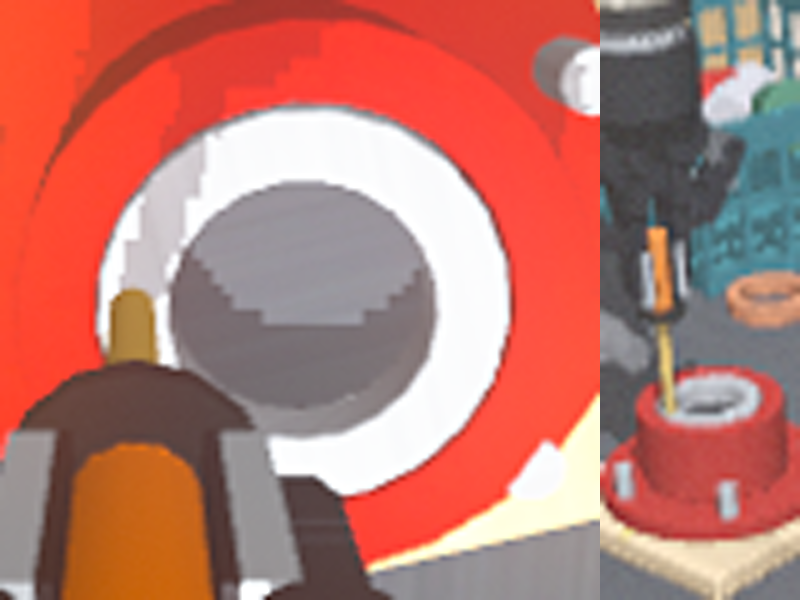

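The tip sits mid-rim on the -x side at (132,290), and the ring looks square in the bore. I'll continue alternating.

Scaled: 54 mm is 0.072, 1.5 mm is 0.002.

>>> move_arm --moves "0 0 0 -0.0053 0; 0 0 0.04 -0.0053 0; 0 0 0.072 -0.004 0; 0 0 0.072 -0.0017 0; 0 0 0.072 -0.0004 0; 0 0 0.072 0.0004 0; 0 0 0.072 0.0011 0; 0 0 0.072 0.0016 0; 0 0 0.072 0.002 0; 0 0 0.072 0.002 0"

```text
time_s: 21.75
tool_pos: [0.4953, 0.1516, 0.3369]
orientation: [0.002, 0.707, 0.707, 0.003]
force: [4.1, -0.3, 7.3]
finger_gap: 0.014
finger_force: 89.1
```

Scaled: -54 mm is -0.072, -30 mm is -0.04.

>>> move_arm --moves "0 0 0 -0.0067 0; 0 0 -0.04 -0.0067 0; 0 0 -0.072 -0.0053 0; 0 0 -0.072 -0.0035 0; 0 0 -0.072 -0.0021 0; 0 0 -0.072 -0.0013 0; 0 0 -0.072 -0.0008 0; 0 0 -0.072 -0.0003 0; 0 0 -0.072 0 0; 0 0 -0.072 0 0"

```text
time_s: 23.0
tool_pos: [0.4402, 0.1514, 0.3352]
orientation: [-0.0, 0.707, 0.707, -0.0]
force: [-4.9, 0.5, 7.4]
finger_gap: 0.0141
finger_force: 89.4
```

Scaled: 54 mm is 0.072, 30 mm is 0.04.

>>> move_arm --moves "0 0 0 -0.0053 0; 0 0 0.04 -0.0053 0; 0 0 0.072 -0.004 0; 0 0 0.072 -0.0013 0; 0 0 0.072 0 0; 0 0 0.072 0.0005 0; 0 0 0.072 0.0005 0; 0 0 0.072 0.0005 0; 0 0 0.072 0.0005 0; 0 0 0.072 0.0005 0"

```text
time_s: 24.25
tool_pos: [0.4957, 0.1516, 0.3365]
orientation: [0.002, 0.707, 0.707, 0.003]
force: [4.5, 0.0, 7.4]
finger_gap: 0.014
finger_force: 89.3
```

Run:
```python
from h import *
s=ctrl.observe();p=s['tool_pos'];print(p,s['orientation'],s['force'],s['qvel'].round(4),s['wrist_torque'])
R=Rt(s['orientation']);print('tip if rigid',p+R[:,2]*.2539)
c=imaging.get_calibration('wrist');im=grab('wrist','w5.png')
x,y=proj(c,[.467,.1515,.083]).astype(int);x0=x-60;y0=y-60
print(x0,y0)
cv2.imwrite('pics/w5.png',cv2.resize(im[y0:y0+120,x0:x0+120],(600,600),interpolation=cv2.INTER_CUBIC))
```

```text
[0.49571881 0.15158919 0.33647111] [0.00234591 0.70705491 0.70714916 0.00281337] [4.47957786e+00 4.19981480e-04 7.39222707e+00] [-0.0005 -0.0013  0.0002 -0.0014 -0.0011  0.0016] [-0.19956595 -1.32772371  0.04212548]
tip if rigid [0.49757132 0.15175716 0.08257793]
153 134
```

View pics/w5.png

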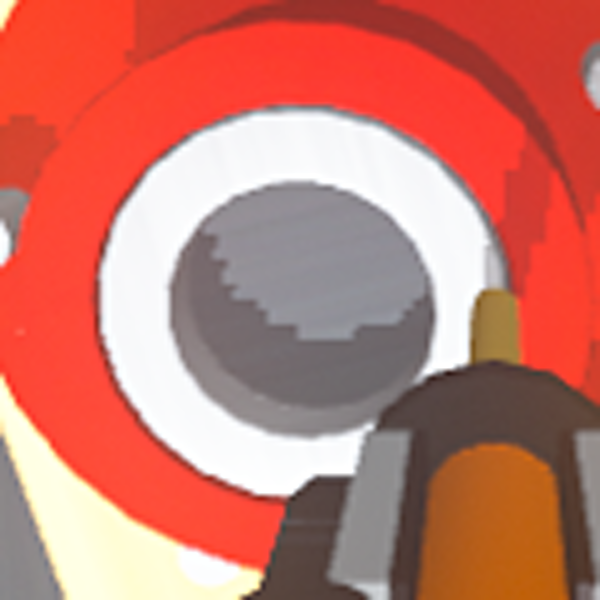

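At C the tip at (495,290) has crept outward onto the bore's edge; the ring's outer edge is at 508. I'll lift and set it 2.5 mm further in.

Scaled: -8 mm is -0.0107, -2.5 mm is -0.0033.

>>> move_arm --moves "0 0 0 -0.0107 0; 0 0 -0.0033 -0.0107 0; 0 0 -0.0033 -0.0107 0; 0 0 -0.0033 -0.008 0; 0 0 -0.0033 -0.006 0; 0 0 -0.0033 -0.0044 0; 0 0 -0.0033 -0.0029 0; 0 0 -0.0033 -0.0016 0; 0 0 -0.0033 -0.0005 0; 0 0 -0.0033 -0.0005 0"

```text
time_s: 25.55
tool_pos: [0.4914, 0.1514, 0.3357]
orientation: [0.0, 0.707, 0.707, 0.001]
force: [-1.9, -0.5, 5.7]
finger_gap: 0.0142
finger_force: 89.2
```

Run:
```python
from h import *
s=ctrl.observe();p=s['tool_pos'];print(p,s['orientation'],s['force'])
R=Rt(s['orientation']);print('tip if rigid',p+R[:,2]*.2539)
c=imaging.get_calibration('wrist');im=grab('wrist','w6.png')
x,y=proj(c,[.467,.1515,.083]);M=np.float32([[5,0,300-5*x],[0,5,300-5*y]])
cv2.imwrite('pics/w6.png',cv2.warpAffine(im,M,(600,600),flags=cv2.INTER_CUBIC))
```

```text
[0.49143846 0.1514482  0.33569891] [3.15898586e-04 7.06875389e-01 7.07337727e-01 6.52008244e-04] [-1.89904411 -0.48666087  5.7008823 ]
tip if rigid [0.49178596 0.151569   0.08179918]
```

View pics/w6.png

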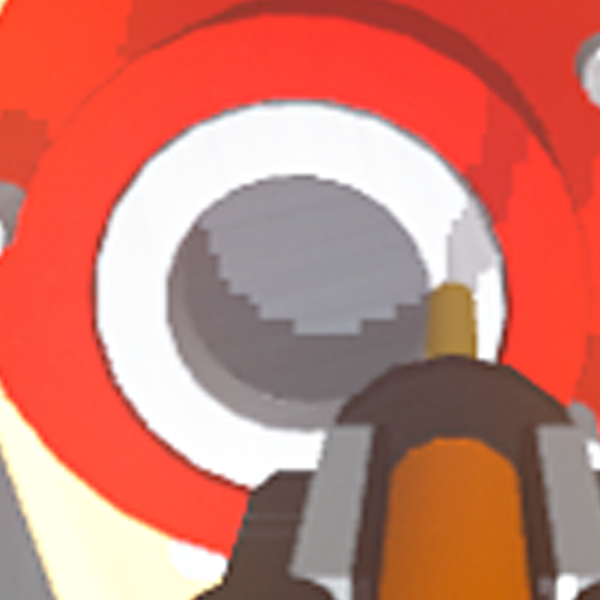

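The tip is now mid-rim at C at (450,285), at radius 25, and C and D are about level. I'll carry on in 1.8 mm steps.

Scaled: -50.5 mm is -0.0673, 1.8 mm is 0.0024.

>>> move_arm --moves "0 0 0 -0.0053 0; 0 0 -0.04 -0.0053 0; 0 0 -0.0673 -0.004 0; 0 0 -0.0673 -0.0016 0; 0 0 -0.0673 -0.0003 0; 0 0 -0.0673 0.0005 0; 0 0 -0.0673 0.0013 0; 0 0 -0.0673 0.002 0; 0 0 -0.0673 0.0024 0; 0 0 -0.0673 0.0024 0"

```text
time_s: 26.85
tool_pos: [0.4413, 0.1514, 0.3336]
orientation: [-0.0, 0.707, 0.707, 0.0]
force: [-5.0, -0.1, 8.6]
finger_gap: 0.0138
finger_force: 89.5
```

Scaled: 50.5 mm is 0.0673, 30 mm is 0.04.

>>> move_arm --moves "0 0 0 -0.0067 0; 0 0 0.04 -0.0067 0; 0 0 0.0673 -0.0053 0; 0 0 0.0673 -0.0032 0; 0 0 0.0673 -0.0021 0; 0 0 0.0673 -0.0013 0; 0 0 0.0673 -0.0007 0; 0 0 0.0673 0 0; 0 0 0.0673 0 0; 0 0 0.0673 0 0"

```text
time_s: 28.1
tool_pos: [0.4921, 0.1516, 0.3349]
orientation: [0.002, 0.707, 0.707, 0.002]
force: [5.0, 1.2, 6.8]
finger_gap: 0.0137
finger_force: 89.3
```

Scaled: 1.4 mm is 0.0019, 1.2 mm is 0.0016.

>>> move_arm --moves "0 0 0 0.0005 0; 0 0 0 0.0011 0; 0 0 0 0.0016 0; 0 0 0 0.0019 0; 0 0 0 0.0019 0; 0 0 0 0.0019 0; 0 0 0 0.0019 0; 0 0 0 0.0019 0; 0 0 0 0.0019 0; 0 0 0 0.0019 0"

```text
time_s: 29.35
tool_pos: [0.4921, 0.1516, 0.3336]
orientation: [0.002, 0.707, 0.707, 0.002]
force: [4.1, -0.3, 6.5]
finger_gap: 0.0138
finger_force: 89.3
```

Scaled: -50.5 mm is -0.0673, -1.4 mm is -0.0019.

>>> move_arm --moves "0 0 0 -0.008 0; 0 0 -0.04 -0.008 0; 0 0 -0.0673 -0.0067 0; 0 0 -0.0673 -0.004 0; 0 0 -0.0673 -0.0027 0; 0 0 -0.0673 -0.0019 0; 0 0 -0.0673 -0.0011 0; 0 0 -0.0673 -0.0004 0; 0 0 -0.0673 0 0; 0 0 -0.0673 0 0"

```text
time_s: 30.6
tool_pos: [0.4409, 0.1514, 0.333]
orientation: [-0.0, 0.707, 0.707, 0.0]
force: [-6.7, -1.7, 14.2]
finger_gap: 0.0136
finger_force: 90.5
```

Scaled: 50.5 mm is 0.0673, 30 mm is 0.04.

>>> move_arm --moves "0 0 0 -0.0067 0; 0 0 0.04 -0.0067 0; 0 0 0.0673 -0.0053 0; 0 0 0.0673 -0.0032 0; 0 0 0.0673 -0.0019 0; 0 0 0.0673 -0.0008 0; 0 0 0.0673 0.0001 0; 0 0 0.0673 0.0011 0; 0 0 0.0673 0.0019 0; 0 0 0.0673 0.0019 0"

```text
time_s: 31.85
tool_pos: [0.4919, 0.1516, 0.3332]
orientation: [0.002, 0.707, 0.707, 0.003]
force: [3.5, -0.3, 13.8]
finger_gap: 0.0141
finger_force: 90.1
```

D reads 14 N and C 13.8 N with both stopped, so both sides are solid. Next I'll check the ±y sides.

>>> move_arm --moves "0 0 0 -0.0093 0; 0 0.016 -0.0173 -0.0093 0; 0 0.0347 -0.0333 -0.0093 0; 0 0.0347 -0.0333 -0.0073 0; 0 0.0347 -0.0333 -0.0057 0; 0 0.0347 -0.0333 -0.0045 0; 0 0.0347 -0.0333 -0.0035 0; 0 0.0347 -0.0333 -0.0027 0; 0 0.0347 -0.0333 -0.0023 0; 0 0.0347 -0.0333 -0.0023 0"

```text
time_s: 33.1
tool_pos: [0.4665, 0.1773, 0.3331]
orientation: [-0.0, 0.707, 0.707, 0.001]
force: [-3.3, -0.1, 9.4]
finger_gap: 0.0143
finger_force: 89.7
```

>>> move_arm --moves "0 0 0 -0.0071 0; 0 -0.04 0 -0.0071 0; 0 -0.0693 0 -0.0071 0; 0 -0.0693 0 -0.0051 0; 0 -0.0693 0 -0.0035 0; 0 -0.0693 0 -0.0023 0; 0 -0.0693 0 -0.0012 0; 0 -0.0693 0 -0.0004 0; 0 -0.0693 0 0 0; 0 -0.0693 0 0 0"

```text
time_s: 34.35
tool_pos: [0.4664, 0.1259, 0.3333]
orientation: [0.0, 0.707, 0.708, 0.001]
force: [-3.0, -0.8, 10.3]
finger_gap: 0.0141
finger_force: 89.8
```

Scaled: 0.9 mm is 0.0012, 0.8 mm is 0.0011.

>>> move_arm --moves "0 0 0 0.0003 0; 0 0 0 0.0005 0; 0 0 0 0.0008 0; 0 0 0 0.0011 0; 0 0 0 0.0012 0; 0 0 0 0.0012 0; 0 0 0 0.0012 0; 0 0 0 0.0012 0; 0 0 0 0.0012 0; 0 0 0 0.0012 0"

```text
time_s: 35.6
tool_pos: [0.4664, 0.1259, 0.3331]
orientation: [0.001, 0.707, 0.708, 0.001]
force: [-4.5, -0.9, 14.6]
finger_gap: 0.014
finger_force: 90.3
```

>>> move_arm --moves "0 0 0 -0.0071 0; 0 0.04 0 -0.0071 0; 0 0.0693 0 -0.0067 0; 0 0.0693 0 -0.0044 0; 0 0.0693 0 -0.0027 0; 0 0.0693 0 -0.0016 0; 0 0.0693 0 -0.0008 0; 0 0.0693 0 -0.0003 0; 0 0.0693 0 0 0; 0 0.0693 0 0 0"

```text
time_s: 36.85
tool_pos: [0.4663, 0.1771, 0.333]
orientation: [-0.0, 0.707, 0.707, 0.002]
force: [-4.1, 2.0, 14.2]
finger_gap: 0.0138
finger_force: 90.2
```

Scaled: -26 mm is -0.0347, -2.5 mm is -0.0033.

>>> move_arm --moves "0 0 0 -0.008 0; 0 -0.016 -0.0173 -0.008 0; 0 -0.0347 -0.0333 -0.008 0; 0 -0.0347 -0.0333 -0.0053 0; 0 -0.0347 -0.0333 -0.0033 0; 0 -0.0347 -0.0333 -0.0021 0; 0 -0.0347 -0.0333 -0.0012 0; 0 -0.0347 -0.0333 -0.0007 0; 0 -0.0347 -0.0333 -0.0005 0; 0 -0.0347 -0.0333 -0.0005 0"

```text
time_s: 38.1
tool_pos: [0.4414, 0.1515, 0.333]
orientation: [0.0, 0.707, 0.707, 0.001]
force: [-5.6, -0.9, 14.2]
finger_gap: 0.0138
finger_force: 90.3
```

Scaled: 50 mm is 0.0667, 30 mm is 0.04.

>>> move_arm --moves "0 0 0 -0.0067 0; 0 0 0.04 -0.0067 0; 0 0 0.0667 -0.0053 0; 0 0 0.0667 -0.0032 0; 0 0 0.0667 -0.0019 0; 0 0 0.0667 -0.0008 0; 0 0 0.0667 0.0001 0; 0 0 0.0667 0.0011 0; 0 0 0.0667 0.0016 0; 0 0 0.0667 0.0016 0"

```text
time_s: 39.35
tool_pos: [0.4916, 0.1516, 0.3331]
orientation: [0.002, 0.707, 0.707, 0.003]
force: [1.6, -1.2, 14.5]
finger_gap: 0.0143
finger_force: 90.1
```

All four sides are solid at the same height (TCP 0.333), so the cup is home. I'll take the drift back to the block.

Scaled: -292 mm is -0.3893, -290 mm is -0.3867.

>>> move_arm --moves "0 0 0 -0.016 0; 0 0 0 -0.0467 0; 0 -0.0133 0.0027 -0.0667 0; 0 -0.08 0.0093 -0.072 0; 0 -0.16 0.0187 -0.072 0; 0 -0.24 0.028 -0.072 0; 0 -0.3133 0.036 -0.072 0; 0 -0.3667 0.042 -0.072 0; 0 -0.3867 0.044 -0.072 0; 0 -0.3893 0.0444 -0.072 0"

```text
time_s: 40.6
tool_pos: [0.5246, -0.1412, 0.3837]
orientation: [-0.001, 0.707, 0.707, -0.0]
force: [-0.8, 0.0, -1.6]
finger_gap: 0.014
finger_force: 88.5
```

>>> move_arm --moves "0 0 0 0 0; 0 0 0 0 0; 0 0 0 0 0; 0 0 0 0 0; 0 0 0 0 0; 0 0 0 0 0; 0 0 0 0 0; 0 0 0 0 0; 0 0 0 0 0; 0 0 0 0 0"

```text
time_s: 41.85
tool_pos: [0.5249, -0.1405, 0.384]
orientation: [-0.0, 0.707, 0.707, -0.0]
force: [0.4, 0.8, -1.7]
finger_gap: 0.0138
finger_force: 88.5
```

Run:
```python
from h import *
s=ctrl.observe();p=s['tool_pos'];print(p,s['orientation'],s['force'],s['finger_gap'],s['time_s'])
print('go',togo([.5243,-.1406,.1089]))
c=imaging.get_calibration('wrist');im=grab('wrist','w7.png')
x,y=proj(c,[.5243,-.1406,.08]);M=np.float32([[6,0,300-6*x],[0,6,300-6*y]])
A=cv2.warpAffine(im,M,(600,600),flags=cv2.INTER_CUBIC)
R=Rt(s['orientation']);print('tip +y edge',(proj(c,p+R[:,2]*.2539+[0,.004,0])-[x,y])*6+300)
im2=grab('side','s7.png');B=im2[140:240,237:270]
cv2.imwrite('pics/w7.png',np.hstack([A,cv2.resize(B,(200,600),interpolation=cv2.INTER_CUBIC)]))
```

```text
[ 0.52493005 -0.14054857  0.38398479] [-2.17700776e-05  7.06905365e-01  7.07308140e-01 -3.18386678e-06] [ 0.40758788  0.78079396 -1.67303825] 0.013792549832627588 41.85
go [-5.83090632e-02 -6.20372485e-01  1.20084812e+02]
tip +y edge [303.13061582 358.27623361]
```

View pics/w7.png

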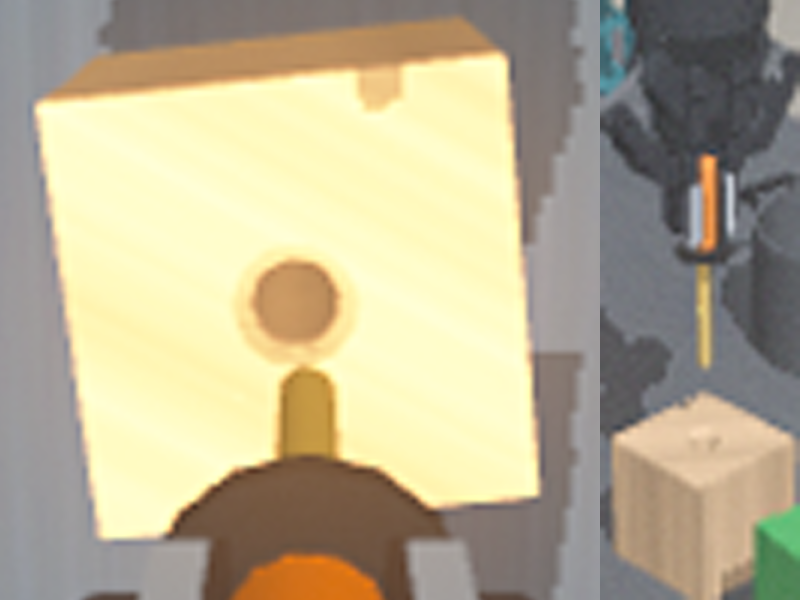

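The hole is at (295,300) and the tip edge at (306,367), the same offset in the grip as before pressing, so the drift has not slipped. I'll insert it with a small correction.

Scaled: 70 mm is 0.0933, 67 mm is 0.0893.

>>> move_arm --moves "0 0.0007 -0.0013 0.0133 0; 0 0.0007 -0.0013 0.0293 0; 0 0.0007 -0.0013 0.0453 0; 0 0.0007 -0.0013 0.056 0; 0 0.0007 -0.0013 0.0627 0; 0 0.0007 -0.0013 0.0693 0; 0 0.0007 -0.0013 0.076 0; 0 0.0007 -0.0013 0.0827 0; 0 0.0007 -0.0013 0.0893 0; 0 0.0007 -0.0013 0.0933 0"

```text
time_s: 43.2
tool_pos: [0.5239, -0.14, 0.3136]
orientation: [-0.0, 0.707, 0.707, -0.0]
force: [-0.3, -0.1, -1.4]
finger_gap: 0.0138
finger_force: 88.5
```

>>> move_arm --moves "0 0 0 0.0093 0; 0 0 0 0.0187 0; 0 0 0 0.028 0; 0 0 0 0.0373 0; 0 0 0 0.0467 0; 0 0 0 0.0547 0; 0 0 0 0.06 0; 0 0 0 0.0627 0; 0 0 0 0.064 0; 0 0 0 0.0647 0"

```text
time_s: 44.45
tool_pos: [0.524, -0.14, 0.2656]
orientation: [0.0, 0.707, 0.707, 0.0]
force: [0.0, -0.6, -1.2]
finger_gap: 0.014
finger_force: 88.5
```

Still free, with about 1.5 mm to go. I'll lower 1.2 mm and open, then rise straight.

Scaled: 1.2 mm is 0.0016, 0.6 mm is 0.0008.

>>> move_arm --moves "0 0 0 0.0008 0; 0 0 0 0.0016 0; 0 0 0 0.0016 0; 0.2 0 0 0.0016 0; 0.3 0 0 0.0016 0; 0.5 0 0 0.0016 0; 0.7 0 0 0.0016 0; 1 0 0 0.0016 0; 1 0 0 0.0016 0; 1 0 0 0.0016 0" --grip_force 40

```text
time_s: 45.7
tool_pos: [0.5239, -0.14, 0.2643]
orientation: [-0.0, 0.707, 0.707, 0.0]
force: [1.5, 0.9, -0.2]
finger_gap: 0.0854
finger_force: 0.0
```

Scaled: -140 mm is -0.1867, -138 mm is -0.184.

>>> move_arm --moves "1 0 0 -0.004 0; 1 0 0 -0.0133 0; 1 0 0 -0.0333 0; 1 0 0 -0.06 0; 1 0 0 -0.0933 0; 1 0 0 -0.1267 0; 1 0 0 -0.16 0; 1 0 0 -0.184 0; 1 0 0 -0.1867 0; 1 0 0 -0.1867 0"

```text
time_s: 46.95
tool_pos: [0.5239, -0.14, 0.4043]
orientation: [0.0, 0.707, 0.707, 0.0]
force: [0.6, 0.3, -0.8]
finger_gap: 0.0857
finger_force: 0.0
```

Run:
```python
from h import *
s=ctrl.observe();print(s['time_s'],s['tool_pos'],s['force'],s['finger_gap'])
c=imaging.get_calibration('wrist');A=grab('wrist','w8.png')[120:220,180:320];B=grab('side','s8.png')[160:230,175:273];C=grab('top','t8.png')[180:270,140:300]
o=np.zeros((600,800,3),np.uint8);o[:300,:420]=cv2.resize(A,(420,300));o[:272,420:]=cv2.resize(B,(380,272));o[300:,:533]=cv2.resize(C,(533,300))
cv2.imwrite('pics/end.png',o)
print('guard pred',(proj(c,[.5243,-.1406,.086])-[180,120])*3,'top pred',(proj(c,[.5243,-.1406,.136])-[180,120])*3)
```

```text
46.95 [ 0.52387314 -0.14003851  0.40429792] [ 0.61609725  0.32786924 -0.78807063] 0.0857274677889717
guard pred [212.48260751 171.05267926] top pred [212.46189565 210.24785205]
```

View pics/end.png

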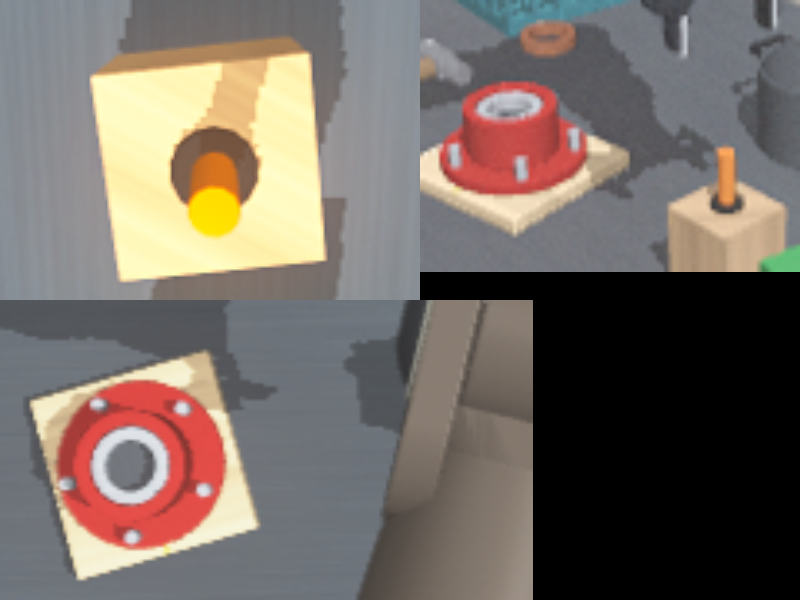

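The drift stands upright in its block with the guard resting on top, at (214,171) and (214,210) against predictions of (212,171) and (212,210). The cup sits sunk and square in the hub.

```bash
python3 -c "
from station import sign_off
print(sign_off())"
```

```text
the job is handed in; nothing more can be done
None
```

The bearing cup is home: it felt solid on the shoulder at all four sides and sits level, with its rim about 4 mm below the hub face. The drift stands back in its block, released, and the job was handed in at about 47 s; on the way, the tip slipped onto the bore's edge once, at about 9 N, and I moved it back onto the rim.

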